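# Hold a block home in the sawing jig

### The job

Stand the wooden block on its long narrow edge on the bed of the sawing jig, along the fence, and push it against the end stop until the red sprung plunger is fully in. Then hold it there for the saw with one steady diagonal push, down onto the bed and back against the fence at once (10 to 15 N each way) with the plunger kept in, and finish while still holding it so. Do not disturb the dropper bottle or the jar.

Things in the scene. Friction and masses are not known exactly. Their poses are not given: they have to be found in the camera images.
- workpiece: Planed pale wooden block, about 0.19 kg, 28 mm thick (its x) by 150 mm long (its y) by 84 mm high (its z), standing on its long narrow edge on the bench to the robot's right. Origin at the centre of its underside. Grip it across the thickness near the top, so that the fingers stay above the fence. Either end may go to the stop.
- jig: Wooden sawing jig fixed to the bench, 110 mm (its x) by 230 mm (its y). Origin at the centre of its underside, on the bench. Bed top at z = 12 mm; fence along the far (+x) side, face at x = +39 mm; end stop at the +y end, face at y = +85 mm. With the block home (on the bed, against fence and stop) its origin is at jig x = +25, y = +10, z = +12 mm, its y along the jig's y.
- jig_bed: The slick grey laminate bed of the jig, on which the block stands (friction about 0.15, as at the polished stop); same origin and axes as the jig, top 12 mm above the origin.
- jig_fence: The wooden fence of the jig, with a narrow saw slot; same origin and axes as the jig. Face at x = +39 mm, 16 mm thick, from z = 12 to 42 mm, over the whole 230 mm of length.
- jig_stop: Aluminium end stop of the jig; same origin and axes as the jig. Face at y = +85 mm, looking to -y, from x = -13 to +39 mm, top 54 mm above the bench, 30 mm thick.
- plunger_nose (a point): Tip of the red plunger, 12 mm in diameter, that sticks out of the end stop's face towards jig -y; at jig x = +25, z = +37 mm, and at jig y = +75 mm when out, +85 mm (flush with the stop's face) when fully in.
- plunger (a joint): Travel of the plunger in m: 0 = out, 0.010 = fully in, flush with the stop. Sprung: takes about 2 N to start and 6 N when fully in, and comes out again by itself when let go.
- dropper: Small brown dropper bottle with a black top, 34 mm wide, 102 mm tall, standing on the bench; origin at the centre of its underside. A bystander.
- jar: Glass jar with a dark lid, 70 mm wide, 86 mm tall, standing on the bench; origin at the centre of its underside. A bystander.

How it is judged:
On the way:
1. the block, standing on the jig, has pushed the plunger fully in (value of joint plunger above 0.0085 m and contact force between workpiece and plunger above 1.5 N and z of workpiece in the frame of jig below 0.022 m and angle between workpiece's own z axis and vertical below 0.12 rad), for 0.2 s.
At the end, for the whole second after the job is handed in: Robot holds the block at rest, upright (0.08 rad), along the fence (0.06 rad), origin at jig x 20 to 30 mm and at most 4 mm above the bed; plunger in by over 8.5 of 10 mm; over 3 N on the fence and over 5 N on the bed, weight included (value of joint plunger above 0.0085 m and contact force between workpiece and plunger above 1.5 N and contact force between workpiece and jig_fence above 3 N and contact force between workpiece and jig_bed above 5 N and contact force between the fingers and workpiece above 2 N and angle between workpiece's own z axis and vertical below 0.08 rad and angle between the y axis of workpiece and the y axis of jig, either way round below 0.06 rad and x of workpiece in the frame of jig between 0.02 and 0.03 m and z of workpiece in the frame of jig below 0.016 m and linear speed of workpiece below 0.02 m/s); the arm keeps its last pose, push and grip.
It fails at once if the dropper bottle is moved by more than 3 cm or tipped (distance of dropper from where it was at the start of the episode above 0.03 m or angle between dropper's own z axis and vertical above 0.5 rad).
It fails at once if the jar is moved by more than 3 cm or tipped (distance of jar from where it was at the start of the episode above 0.03 m or angle between jar's own z axis and vertical above 0.5 rad).
It also fails if it takes over 46 s, if anything falls off the work surface, if the arm or the gripper's body presses on something with over 40 N, if the wrist force passes 120 N, or if a joint passes its speed limit or range.

### The arm

A 6-joint arm with a two-finger parallel gripper is mounted at the origin on the work surface; the furniture and walls round the work are solid. World frame = base frame: x ahead of the robot, y to its left, z up, the work surface at z = 0. Lengths are in m, angles in rad, forces in N, time in s.
With the tool pointing down it reaches from about 0.25 to 0.775 m from the base axis. Payload 4 kg.
Tool frame: the origin (TCP) lies midway between the tips of the shut fingers; the grasp point (between the pads) lies 19 mm behind it; z points along the fingers, y is the line along which they close (so a half turn about z gives the same grasp; the last joint's range is limited). The gripper opens to 85 mm and grips with 20 to 120 N. Pads are 22 mm wide; open, the fingers measure 114 mm over their backs; the gripper's body (76 mm by 85 mm) begins 54 mm behind the grasp point. The pads swing forward as they close: fully open they stand 13 mm farther back than shut.
Start: joints at [1.075, 0.087, 1.371, -0, 1.684, -0.103], TCP at [0.211, 0.508, 0.231] pointing down, gripper open.
Joint ranges: [-3.1, 3.1], [-0.76, 2.03], [0.27, 2.55], [-1.08, 4.22], [0.17, 2.65], [-2.57, 2.57]. Speed limits (rad/s): [2.79, 2.79, 3.14, 3.14, 3.14, 3.14].

### API

Orientations are given as a rotation vector (axis times angle).
In Python, from plant import r, get_image, calibration, job_done gives the robot as it stands.
- The arm moves only by the shell command python3 -m creep 'ROWS' [FORCE]. ROWS is JSON, a list of rows, each an object with "travel": the shift along the world's x, y, z in mm, a list of three; "rot": the turn, a rotation vector about the world's x, y, z in degrees, a list of three; "fingers": the opening, from 0 (shut) to 1 (fully open). A call has 1 to 20 rows; each row shifts and turns the commanded pose from where the row before left it; what a row does not reach is not made up. A row lasts 1/12 s, in which the tool goes at most 41.7 mm and 7.16 degrees, less where a joint would pass 70% of its speed; a pose out of reach is approached as far as the arm can. A call with a gripper value outside its range is refused whole. The fingers move at their own pace and stop on an object; FORCE is the grip in N (left out, the last holds). Time passes only in rows, so rows that do not move let the fingers close. It gives the time, the measured TCP pose, the force, the opening and the grip force at its end, in the units of the state.
- r.observe(): the state, without advancing time (a new reading comes with each control period).
- get_image(name): name is "scene" or "top" or "wrist"; returns (picture, depth): 420x560x3 uint8, red, green, blue; 420x560 float32, m along the optical axis (not along the pixel's ray), 0 where there is no reading.
- calibration(name): a dict with "fx", "fy", "cx", "cy" (pixels), "pose" (4x4, takes a point from camera to world coordinates); the wrist camera has in their place "tool_from_camera" (4x4, takes a point from camera to tool coordinates, whose origin is the TCP and whose axes are the flange's). Camera axes: x right, y down, z forward; pixel columns grow to the right and rows downward; lengths in m; the calibration is good to about 2 mm. A picture is of the moment at which its call begins: read the wrist's pose just before it. calibration takes no time and is no camera call.
- job_done(): hands the job in; it is judged then, once.
The state is a dict: "time_s": time; "joint_positions": joint angles; "qvel": joint speeds; "joint_efforts": joint torques, N m; "tool_pos": TCP position; "eef_rot": TCP orientation; "ft_force": force on the tool from outside, world axes, zero at the start; "torque": the same for the moment, N m; "grip_width": opening from 0.0 (shut) to 1.0 (fully open); "finger_force": force on a finger pad.
Only numpy, scipy, OpenCV 4.12 (cv2) and the standard library are available. Lean on these libraries where they do the work, as an engineer would, in place of code of your own. Each camera call takes 0.05 s, during which the arm holds its last target. There are 200 camera calls.

## Working session

There is one attempt and no reset: what is moved stays moved. The work goes in short steps, Python scripts to look and compute and a shell command to move; the robot and the scene stay as the last step left them, time stands still between calls to the robot, and variables do not carry over. Pictures are saved under pics/ and viewed, at most 10 in all, crops included, and the job is handed in when it is done.

```bash
ls; mkdir -p pics; python3 - <<'E'
from plant import r,get_image,calibration
import cv2,numpy as np
print(r.observe())
for n in ("scene","top"):
    p,d=get_image(n); cv2.imwrite(f"pics/{n}0.png",p[:,:,::-1]); np.savez(f"{n}0.npz",p=p,d=d,**{k:v for k,v in calibration(n).items()})
    print(n,calibration(n))
E
```

```text
pics
{'time_s': 0.0, 'joint_positions': array([ 1.07464478e+00,  8.78618456e-02,  1.37231550e+00, -6.57051613e-04,
        1.68388014e+00, -1.02973018e-01]), 'qvel': array([-7.18048706e-04,  6.81266334e-05,  5.10089763e-04, -4.19520628e-04,
        4.41303014e-05,  1.39009988e-03]), 'joint_efforts': array([  0.49386743, -35.01747608, -31.3649261 ,   0.23432891,
        -0.09397313,  -0.04099987]), 'tool_pos': array([0.21055083, 0.50741206, 0.23015926]), 'eef_rot': array([-0.61372521, -3.0809543 ,  0.00400187]), 'ft_force': array([-0.36730321, -0.51720627,  0.40041248]), 'torque': array([-0.02432768, -0.01126388, -0.00808607]), 'finger_force': 0.2190213301219046, 'grip_width': 0.9996568086386626}
scene {'fx': 499.66851265333577, 'fy': 499.66851265333577, 'cx': 271.6154299127405, 'cy': 216.85504330975598, 'pose': array([[ 0.72710213, -0.3079259 ,  0.61359933, -0.4327927 ],
       [-0.68647808, -0.33701787,  0.64433438, -0.83686769],
       [ 0.00838669, -0.88971939, -0.45643079,  0.63233404],
       [ 0.        ,  0.        ,  0.        ,  1.        ]])}
top {'fx': 527.0060952834576, 'fy': 527.0060952834576, 'cx': 273.83297421018415, 'cy': 215.22992789379882, 'pose': array([[-0.02217415, -0.99731825,  0.06974679,  0.29050489],
       [-0.99972877,  0.02162271, -0.00865154,  0.00371962],
       [ 0.00712022, -0.06991971, -0.99752721,  1.44518172],
       [ 0.        ,  0.        ,  0.        ,  1.        ]])}
```

View pics/scene0.png

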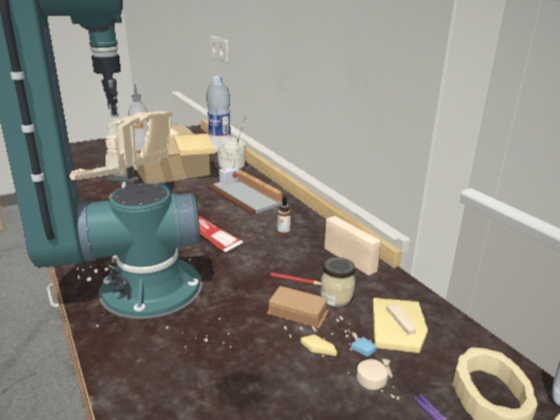

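View pics/top0.png

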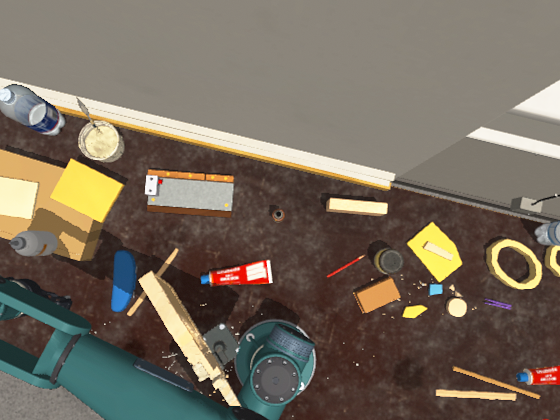

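The scene view shows the block beyond the jar, and the dropper between block and jig. In the top view the block is at (357,207), the jig at (190,195) with its stop and red plunger at the left (155,185), the dropper at (278,214), the jar at (388,261), and the wall rail just above the block. Next I'll measure them from depth.

```bash
cat > h.py <<'E'
import numpy as np,cv2
def cloud(d,c,pose):
    v,u=np.mgrid[:d.shape[0],:d.shape[1]]
    P=np.stack([(u-c['cx'])/c['fx']*d,(v-c['cy'])/c['fy']*d,d],-1)
    return P@pose[:3,:3].T+pose[:3,3]
def rect(P):
    (c,s,a)=cv2.minAreaRect((P[:,:2]*1000).astype(np.float32)); return np.round(c,1),np.round(s,1),round(a,2)
E
python3 - <<'E'
from h import *
f=np.load('top0.npz');p=f['p'].astype(int);W=cloud(f['d'],f,f['pose'])
def sel(u0,u1,v0,v1,z0,z1,extra=None):
    A=W[v0:v1,u0:u1];m=(A[...,2]>z0)&(A[...,2]<z1)
    if extra is not None:m&=extra(p[v0:v1,u0:u1])
    return A[m]
def rep(n,P):print(n,len(P),rect(P),'z med',np.round(np.median(P[:,2]),4),'mean',P.mean(0).round(4))
rep('bench',sel(300,330,230,245,-.05,.05))
rep('block top',sel(320,395,193,222,.075,.095))
rep('block all',sel(320,395,197,222,.03,.095))
rep('dropper',sel(265,292,203,228,.03,.12))
rep('jar',sel(370,408,242,280,.075,.1))
rep('jig fence',sel(140,240,160,200,.034,.048))
rep('jig stop',sel(138,170,165,205,.049,.06))
rep('jig bed',sel(140,240,168,222,.008,.016))
rep('jig all',sel(140,240,166,222,.008,.06))
# profile along column at block and jig
for u in (190,357):
    print(u,[(v,*(1000*W[v,u]).round().astype(int)) for v in range(140 if u==190 else 165,222,3)])
E
```

```text
bench 447 (array([ 329.4, -119.2]), array([80.5, 38.7]), 88.78) z med -0.0001 mean [ 3.293e-01 -1.191e-01 -2.000e-04]
block top 636 (array([ 405.4, -225.9]), array([149.9,  28.5]), 83.48) z med 0.0841 mean [ 0.4052 -0.2257  0.0842]
block all 743 (array([ 405.3, -225.6]), array([150.4,  28.7]), 83.48) z med 0.0835 mean [ 0.4038 -0.2236  0.0796]
dropper 129 (array([388.1, -18. ]), array([29.1, 31.9]), 88.87) z med 0.0704 mean [ 0.3866 -0.0179  0.0711]
jar 510 (array([ 260.9, -306.8]), array([64.8, 61.7]), 88.61) z med 0.0862 mean [ 0.261  -0.3059  0.086 ]
jig fence 560 (array([475.3, 217.6]), array([229.7,  68.2]), 85.06) z med 0.0414 mean [0.4975 0.2232 0.0413]
jig stop 215 (array([475.9, 316.9]), array([31.7, 51.3]), 82.86) z med 0.0536 mean [0.4759 0.317  0.0537]
jig bed 2185 (array([444.9, 226.9]), array([249.9, 105.1]), 88.03) z med 0.0119 mean [0.4427 0.2124 0.0119]
jig all 3284 (array([446. , 223.9]), array([241.7, 137.8]), 81.03) z med 0.0136 mean [0.4557 0.2209 0.0205]
190 [(140, np.int64(597), np.int64(213), np.int64(42)), (143, np.int64(593), np.int64(216), np.int64(21)), (1
[... 1607 characters left out ...]
.int64(-234), np.int64(42)), (183, np.int64(473), np.int64(-237), np.int64(22)), (186, np.int64(467), np.int64(-240), np.int64(5)), (189, np.int64(459), np.int64(-240), np.int64(2)), (192, np.int64(451), np.int64(-239), np.int64(3)), (195, np.int64(443), np.int64(-240), np.int64(-1)), (198, np.int64(434), np.int64(-239), np.int64(-1)), (201, np.int64(418), np.int64(-226), np.int64(80)), (204, np.int64(410), np.int64(-225), np.int64(83)), (207, np.int64(402), np.int64(-224), np.int64(87)), (210, np.int64(395), np.int64(-224), np.int64(83)), (213, np.int64(390), np.int64(-232), np.int64(32)), (216, np.int64(385), np.int64(-238), np.int64(-4)), (219, np.int64(376), np.int64(-237), np.int64(1))]
```

```bash
python3 - <<'E'
from h import *
f=np.load('top0.npz');W=cloud(f['d'],f,f['pose'])
A=W[160:222,138:242].reshape(-1,3)
F=A[(A[:,2]>.037)&(A[:,2]<.047)]
S=A[(A[:,2]>.05)&(A[:,2]<.06)]
c0=np.array([.49,.22])
for it in range(4):
    vx,vy,x,y=cv2.fitLine((F[:,:2]*1000).astype(np.float32),cv2.DIST_HUBER,0,.01,.01).ravel()
    if vy<0:vx,vy=-vx,-vy
    n=np.array([vy,-vx]);o=(F[:,:2]*1000-[x,y])@n
    print('yaw',np.degrees(np.arctan2(-vx,vy)).round(2),x,y,o.std().round(2),len(F)); F=F[abs(o)<(12 if it<1 else 9.5)]
t=np.array([vx,vy]);ft=F[:,:2]*1000
print('fence across',np.percentile((ft-[x,y])@n,[1,5,50,95,99]).round(1),'fence along min/max',np.percentile(ft@t,[0,1,99,100]).round(1),'xy n-off',np.array([x,y])@n)
st=S[:,:2]*1000
print('stop across',np.percentile(st@n,[1,5,50,95,99]).round(1),'along',np.percentile(st@t,[1,5,50,95,99]).round(1))
B=A[(A[:,2]>.009)&(A[:,2]<.015)];print('bed across',np.percentile(B[:,:2]@n*1000,[1,3,5,95,97]).round(1),'along',np.percentile(B[:,:2]@t*1000,[0.5,2,98,99.5]).round(1))
# jig origin: fence centre at x=+47; along from stop centre (y=+100) 
cn=np.array([x,y])@n-47
for a in (np.percentile(ft@t,[.5,99.5]).mean(),np.median(st@t)-100):
    o=cn*n+a*t;print('jig origin',o.round(1),'home block',(o+25*n+10*t).round(1))
E
```

```text
yaw -5.05 499.38498 215.04707 11.11 493
yaw -5.83 500.11835 214.70139 4.67 454
yaw -5.87 500.11084 214.56833 4.63 452
yaw -5.87 500.11084 214.56833 4.63 452
fence across [-8.4 -7.2  0.   7.   7.9] fence along min/max [150.5 151.5 377.4 380.3] xy n-off 475.5515
stop across [415.9 418.3 442.  464.9 468.9] along [297.1 350.2 364.  377.5 378.8]
bed across [374.1 375.6 377.2 463.  465.4] along [150.2 152.7 370.8 376.9]
jig origin [453.3 219.2] home block [479.2 226.6]
jig origin [453.3 218.8] home block [479.2 226.2]
```

```bash
R='{"travel":[9.75,-36.65,0],"rot":[0,0,-3.7]}'; python3 -m creep '[{"travel":[9.75,-36.65,0],"rot":[0,0,-3.7]},{"travel":[9.75,-36.65,0],"rot":[0,0,-3.7]},{"travel":[9.75,-36.65,0],"rot":[0,0,-3.7]},{"travel":[9.75,-36.65,0],"rot":[0,0,-3.7]},{"travel":[9.75,-36.65,0],"rot":[0,0,-3.7]},{"travel":[9.75,-36.65,0],"rot":[0,0,-3.7]},{"travel":[9.75,-36.65,0],"rot":[0,0,-3.7]},{"travel":[9.75,-36.65,0],"rot":[0,0,-3.7]},{"travel":[9.75,-36.65,0],"rot":[0,0,-3.7]},{"travel":[9.75,-36.65,0],"rot":[0,0,-3.7]},{"travel":[9.75,-36.65,0],"rot":[0,0,-3.7]},{"travel":[9.75,-36.65,0],"rot":[0,0,-3.7]},{"travel":[9.75,-36.65,0],"rot":[0,0,-3.7]},{"travel":[9.75,-36.65,0],"rot":[0,0,-3.7]},{"travel":[9.75,-36.65,0],"rot":[0,0,-3.7]},{"travel":[9.75,-36.65,0],"rot":[0,0,-3.7]},{"travel":[9.75,-36.65,0],"rot":[0,0,-3.7]},{"travel":[9.75,-36.65,0],"rot":[0,0,-3.7]},{"travel":[9.75,-36.65,0],"rot":[0,0,-3.7]},{"travel":[9.75,-36.65,0],"rot":[0,0,-3.7]}]' 60
cat >> h.py <<'E'
from scipy.spatial.transform import Rotation as Ro
def wrist(name):
    from plant import r,get_image,calibration
    s=r.observe();p,d=get_image("wrist");c=calibration("wrist")
    T=np.eye(4);T[:3,:3]=Ro.from_rotvec(s['eef_rot']).as_matrix();T[:3,3]=s['tool_pos']
    cv2.imwrite(f"pics/{name}.png",p[:,:,::-1]);return s,p,d,cloud(d,c,T@c['tool_from_camera'])
def yaw(s):
    m=Ro.from_rotvec(s['eef_rot']).as_matrix();return np.degrees(np.arctan2(m[1,1],m[0,1])),np.degrees(np.arccos(-m[2,2])),m[:,2].round(4)
E
python3 - <<'E'
from h import *
s,p,d,W=wrist('w1')
print(s['tool_pos'],yaw(s),s['time_s'],s['ft_force'])
A=W.reshape(-1,3);m=(d.ravel()>0)&(A[:,2]>.078)&(A[:,2]<.092)&(abs(A[:,0]-.405)<.06)&(abs(A[:,1]+.226)<.11)
print(m.sum(),rect(A[m]),np.median(A[m],0))
E
```

```text
[0.21054706 0.50746452 0.23020569] (np.float64(67.47221931097735), np.float64(0.14011262298019309), array([-6.0e-04, -2.4e-03, -1.0e+00])) 0.1 [-0.09925898  0.04173636  0.10060547]
0 (array([0., 0.]), array([0., 0.]), 0.0) [nan nan nan]$[0]: bad value
  return _methods._mean(a, axis=axis, dtype=dtype,
  ret = um.true_divide(
```

View pics/w1.png

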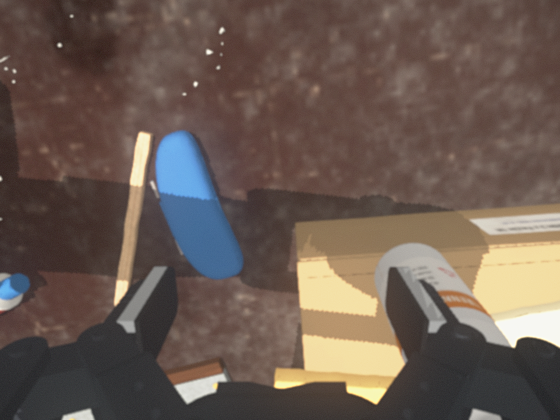

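The move was refused because the rows need the "fingers" key, so this view still shows the start pose: fingers at the lower left and right, bottle and carton at the right, jig corner at the lower left (200,385). I'll retype the rows with the fingers value.

```bash
python3 -m creep '[{"travel":[9.75,-36.65,0],"rot":[0,0,-3.7],"fingers":1},{"travel":[9.75,-36.65,0],"rot":[0,0,-3.7],"fingers":1},{"travel":[9.75,-36.65,0],"rot":[0,0,-3.7],"fingers":1},{"travel":[9.75,-36.65,0],"rot":[0,0,-3.7],"fingers":1},{"travel":[9.75,-36.65,0],"rot":[0,0,-3.7],"fingers":1},{"travel":[9.75,-36.65,0],"rot":[0,0,-3.7],"fingers":1},{"travel":[9.75,-36.65,0],"rot":[0,0,-3.7],"fingers":1},{"travel":[9.75,-36.65,0],"rot":[0,0,-3.7],"fingers":1},{"travel":[9.75,-36.65,0],"rot":[0,0,-3.7],"fingers":1},{"travel":[9.75,-36.65,0],"rot":[0,0,-3.7],"fingers":1},{"travel":[9.75,-36.65,0],"rot":[0,0,-3.7],"fingers":1},{"travel":[9.75,-36.65,0],"rot":[0,0,-3.7],"fingers":1},{"travel":[9.75,-36.65,0],"rot":[0,0,-3.7],"fingers":1},{"travel":[9.75,-36.65,0],"rot":[0,0,-3.7],"fingers":1},{"travel":[9.75,-36.65,0],"rot":[0,0,-3.7],"fingers":1},{"travel":[9.75,-36.65,0],"rot":[0,0,-3.7],"fingers":1},{"travel":[9.75,-36.65,0],"rot":[0,0,-3.7],"fingers":1},{"travel":[9.75,-36.65,0],"rot":[0,0,-3.7],"fingers":1},{"travel":[9.75,-36.65,0],"rot":[0,0,-3.7],"fingers":1},{"travel":[9.75,-36.65,0],"rot":[0,0,-3.7],"fingers":1}]' 60
python3 - <<'E'
from h import *
s,p,d,W=wrist('w2')
print(s['tool_pos'],yaw(s),s['time_s'],s['ft_force'],s['joint_positions'].round(2))
A=W.reshape(-1,3);m=(d.ravel()>0)&(A[:,2]>.078)&(A[:,2]<.092)&(abs(A[:,0]-.405)<.06)&(abs(A[:,1]+.226)<.11)
print(m.sum(),rect(A[m]),np.median(A[m],0))
E
```

```text
time_s: 1.82
tool_pos: [0.4055, -0.2267, 0.231]
eef_rot: [-2.348, -2.087, -0.001]
ft_force: [-0.0, 1.2, -0.6]
grip_width: 1.003
finger_force: 0.0
[ 0.4055385  -0.22670937  0.23099571] (np.float64(-6.720332493166787), np.float64(0.03659458799349743), array([ 3.e-04,  6.e-04, -1.e+00])) 1.8167 [-0.04197189  1.2123401  -0.57322533] [-0.63 -0.1   1.56  0.    1.68 -0.51]
5939 (array([ 405.6, -225.4]), array([149.7,  28.1]), 83.58) [ 0.40632552 -0.21625946  0.08305907]
```

View pics/w2.png

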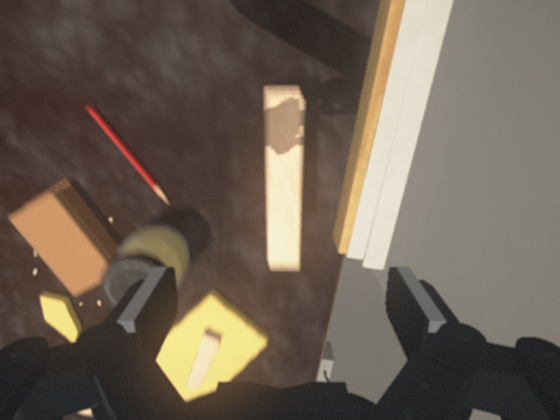

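Block confirmed at (405.6, -225.4), yaw -6.5°, top at 84 mm; it stands at (285,180) in view, between the fingers' line and clear of the rail at (370,130). Now I'll descend with the fingers at 0.7, to keep off the rail, and grip.

```bash
python3 -m creep '[{"travel":[0,1.3,-20],"rot":[0,0,0.2],"fingers":0.7},{"travel":[0,0,-25],"rot":[0,0,0],"fingers":0.7},{"travel":[0,0,-25],"rot":[0,0,0],"fingers":0.7},{"travel":[0,0,-25],"rot":[0,0,0],"fingers":0.7},{"travel":[0,0,-25],"rot":[0,0,0],"fingers":0.7},{"travel":[0,0,-20],"rot":[0,0,0],"fingers":0.7},{"travel":[0,0,-20],"rot":[0,0,0],"fingers":0.7},{"travel":[0,0,-12],"rot":[0,0,0],"fingers":0.7},{"travel":[0,0,-7],"rot":[0,0,0],"fingers":0.7},{"travel":[0,0,0],"rot":[0,0,0],"fingers":0.7}]' 60
python3 -m creep '[{"travel":[0,0,0],"rot":[0,0,0],"fingers":0},{"travel":[0,0,0],"rot":[0,0,0],"fingers":0},{"travel":[0,0,0],"rot":[0,0,0],"fingers":0},{"travel":[0,0,0],"rot":[0,0,0],"fingers":0},{"travel":[0,0,0],"rot":[0,0,0],"fingers":0},{"travel":[0,0,0],"rot":[0,0,0],"fingers":0},{"travel":[0,0,0],"rot":[0,0,0],"fingers":0},{"travel":[0,0,0],"rot":[0,0,0],"fingers":0}]' 60
```

```text
time_s: 2.7
tool_pos: [0.4043, -0.2224, 0.0503]
eef_rot: [-2.337, -2.094, 0.001]
ft_force: [-0.5, 2.0, -0.5]
grip_width: 0.699
finger_force: 0.0
time_s: 3.37
tool_pos: [0.4064, -0.2242, 0.0538]
eef_rot: [2.338, 2.094, 0.001]
ft_force: [-0.9, 0.5, 5.8]
grip_width: 0.324
finger_force: 60.3
```

```bash
python3 -m creep '[{"travel":[0,0,5],"rot":[0,0,0],"fingers":0},{"travel":[0,0,10],"rot":[0,0,0],"fingers":0},{"travel":[0,0,20],"rot":[0,0,0],"fingers":0},{"travel":[0,0,20],"rot":[0,0,0],"fingers":0},{"travel":[0,0,20],"rot":[0,0,0],"fingers":0},{"travel":[0,0,20],"rot":[0,0,0],"fingers":0},{"travel":[0,0,20],"rot":[0,0,0],"fingers":0},{"travel":[0,0,15],"rot":[0,0,0],"fingers":0},{"travel":[0,0,5],"rot":[0,0,0],"fingers":0},{"travel":[0,0,0],"rot":[0,0,0],"fingers":0},{"travel":[0,0,0],"rot":[0,0,0],"fingers":0}]' 60
python3 -m creep '[{"travel":[1,8.6,0],"rot":[0,0,0],"fingers":0},{"travel":[3,18,0],"rot":[0,0,0],"fingers":0},{"travel":[4,27,0],"rot":[0,0,0],"fingers":0},{"travel":[4,27,0],"rot":[0,0,0],"fingers":0},{"travel":[4,27,0],"rot":[0,0,0],"fingers":0},{"travel":[4,27,0],"rot":[0,0,0],"fingers":0},{"travel":[4,27,0],"rot":[0,0,0],"fingers":0},{"travel":[4,27,0],"rot":[0,0,0.6],"fingers":0},{"travel":[4,27,0],"rot":[0,0,0],"fingers":0},{"travel":[4,27,0],"rot":[0,0,0],"fingers":0},{"travel":[4,27,0],"rot":[0,0,0],"fingers":0},{"travel":[4,27,0],"rot":[0,0,0],"fingers":0},{"travel":[4,27,0],"rot":[0,0,0],"fingers":0},{"travel":[4,27,0],"rot":[0,0,0],"fingers":0},{"travel":[4,27,0],"rot":[0,0,0],"fingers":0},{"travel":[4,27,0],"rot":[0,0,0],"fingers":0},{"travel":[3,18,0],"rot":[0,0,0],"fingers":0},{"travel":[1.6,10,0],"rot":[0,0,0],"fingers":0},{"travel":[0,0,0],"rot":[0,0,0],"fingers":0},{"travel":[0,0,0],"rot":[0,0,0],"fingers":0}]' 60
python3 - <<'E'
from h import *
s,p,d,W=wrist('w3')
print(s['tool_pos'],yaw(s),s['time_s'],s['ft_force'],s['torque'])
A=W.reshape(-1,3);A=A[(d.ravel()>0)&(d.ravel()<1)]
o=np.array([453.3,219]);t=np.array([.1023,.9948]);n=np.array([.9948,-.1023])
J=np.c_[(A[:,:2]*1000-o)@n,(A[:,:2]*1000-o)@t,A[:,2]*1000]
for nm,k in (('stop',(J[:,2]>50)&(J[:,2]<58)&(abs(J[:,1]-100)<30)),('fence',(J[:,2]>37)&(J[:,2]<47)&(abs(J[:,1])<110)&(abs(J[:,0]-47)<20))):
    P=J[k];print(nm,len(P),rect(P/1000),np.percentile(P[:,0],[2,98]) if len(P) else'',np.percentile(P[:,1],[2,98]) if len(P) else '')
K=(J[:,2]>150);P=J[K];print('held',len(P),np.percentile(P,[2,50,98],axis=0).round(1) if len(P) else '')
E
```

```text
time_s: 4.28
tool_pos: [0.4052, -0.2233, 0.1867]
eef_rot: [-2.34, -2.095, 0.0]
ft_force: [0.5, 1.5, -2.6]
grip_width: 0.32
finger_force: 59.5
time_s: 5.95
tool_pos: [0.4693, 0.2089, 0.1862]
eef_rot: [-2.328, -2.109, 0.004]
ft_force: [-0.8, 0.8, -2.2]
grip_width: 0.322
finger_force: 59.5
[0.46934908 0.20886479 0.18619255] (np.float64(-5.652832326920728), np.float64(0.15687220040787483), array([-0.0023, -0.0016, -1.    ])) 5.95 [-0.77196243  0.84394983 -2.21431476] [ 0.06608804  0.10601056 -0.01499342]
stop 3475 (array([ 12.2, 101.8]), array([52.1, 29.8]), 0.2) [-12.4865225   36.96178292] [ 87.36770866 116.02203717]
fence 2111 (array([41.3, 19.8]), array([ 27.1, 180.3]), 0.38) [29.16828634 54.42627974] [-57.8231627  108.62212711]
held 69221 [[-35.8 -75.3 161.7]
 [ 17.7   3.2 239.7]
 [166.7  62.3 271.8]]
```

View pics/w3.png

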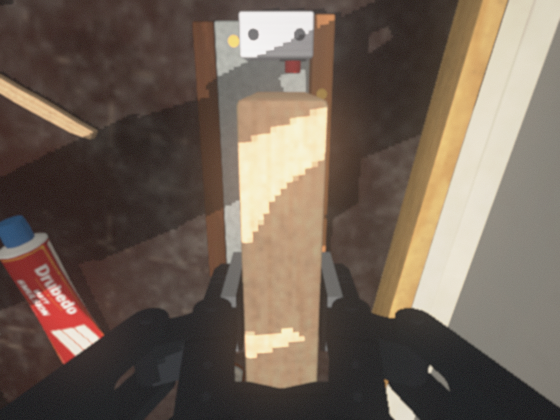

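The wrist view shows the block held squarely, its front end at (283,100). Ahead are the stop at (277,33) and the red plunger at (292,66), still out, with the fence along its right side. Next I'll measure the held block in jig axes.

```bash
python3 - <<'E'
from h import *
s,p,d,W=wrist('w4')
J=(W[...,:2]*1000-[453.3,219])
n=np.array([.9948,-.1023]);t=np.array([.1023,.9948])
for v in (110,140,180,230):
    i=[u for u in range(200,360) if 200<W[v,u,2]*1000<232]
    if i: print(v,i[0],i[-1],'x',(J[v,i[0]]@n).round(1),(J[v,i[-1]]@n).round(1),'y',(J[v,i[0]]@t).round(1),'z',np.median(W[v,i,2]).round(4))
print([(v,*(np.r_[J[v,283]@n,J[v,283]@t,W[v,283,2]*1000].round(1))) for v in range(82,125,4)])
E
```

```text
110 237 327 x 3.2 30.7 y 61.6 z 0.2158
140 238 326 x 3.2 30.7 y 52.4 z 0.2157
180 239 324 x 3.1 30.7 y 39.5 z 0.2158
230 241 322 x 3.3 30.6 y 22.3 z 0.2157
[(82, np.float64(17.7), np.float64(69.7), np.float64(12.2)), (86, np.float64(17.8), np.float64(66.6), np.float64(11.2)), (90, np.float64(17.8), np.float64(63.4), np.float64(11.4)), (94, np.float64(17.4), np.float64(64.9), np.float64(167.3)), (98, np.float64(17.3), np.float64(65.0), np.float64(209.8)), (102, np.float64(17.2), np.float64(64.1), np.float64(215.7)), (106, np.float64(16.9), np.float64(69.8), np.float64(328.1)), (110, np.float64(17.3), np.float64(61.8), np.float64(216.3)), (114, np.float64(17.3), np.float64(60.6), np.float64(216.4)), (118, np.float64(17.3), np.float64(59.4), np.float64(216.2)), (122, np.float64(17.3), np.float64(58.3), np.float64(216.5))]
```

```bash
python3 -m creep '[{"travel":[0,0,-8],"rot":[0,0,0],"fingers":0},{"travel":[0,0,-17],"rot":[0,0,0],"fingers":0},{"travel":[0,0,-20],"rot":[0,0,0],"fingers":0},{"travel":[0,0,-20],"rot":[0,0,0],"fingers":0},{"travel":[0,0,-20],"rot":[0,0,0],"fingers":0},{"travel":[0,0,-15],"rot":[0,0,0],"fingers":0},{"travel":[0,0,-9],"rot":[0,0,0],"fingers":0},{"travel":[0,0,-4],"rot":[0,0,0],"fingers":0},{"travel":[0,0,-2],"rot":[0,0,0],"fingers":0},{"travel":[0,0,0],"rot":[0,0,0],"fingers":0},{"travel":[0,0,0],"rot":[0,0,0],"fingers":0},{"travel":[0,0,0],"rot":[0,0,0],"fingers":0}]' 80
python3 -m creep '[{"travel":[0,0,-1],"rot":[0,0,0],"fingers":0},{"travel":[0,0,-1],"rot":[0,0,0],"fingers":0},{"travel":[0,0,-1],"rot":[0,0,0],"fingers":0},{"travel":[0,0,0],"rot":[0,0,0],"fingers":0},{"travel":[0,0,0],"rot":[0,0,0],"fingers":0}]'
python3 -m creep '[{"travel":[0,0,-1],"rot":[0,0,0],"fingers":0},{"travel":[0,0,-1],"rot":[0,0,0],"fingers":0},{"travel":[0,0,0],"rot":[0,0,0],"fingers":0},{"travel":[0,0,0],"rot":[0,0,0],"fingers":0}]'
```

```text
time_s: 7.05
tool_pos: [0.471, 0.2093, 0.0736]
eef_rot: [2.328, 2.107, 0.004]
ft_force: [-1.0, 0.9, -0.9]
grip_width: 0.318
finger_force: 82.8
time_s: 7.47
tool_pos: [0.47, 0.209, 0.0692]
eef_rot: [-2.329, -2.108, 0.0]
ft_force: [-1.6, 1.8, -1.6]
grip_width: 0.322
finger_force: 82.8
time_s: 7.8
tool_pos: [0.47, 0.209, 0.0672]
eef_rot: [-2.329, -2.108, 0.0]
ft_force: [-1.3, 0.6, -2.4]
grip_width: 0.313
finger_force: 82.8
```

```bash
python3 -m creep '[{"travel":[0,0,-1],"rot":[0,0,0],"fingers":0},{"travel":[0,0,0],"rot":[0,0,0],"fingers":0},{"travel":[0,0,0],"rot":[0,0,0],"fingers":0},{"travel":[0,0,0],"rot":[0,0,0],"fingers":0}]'
python3 -m creep '[{"travel":[0,0,-1],"rot":[0,0,0],"fingers":0},{"travel":[0,0,0],"rot":[0,0,0],"fingers":0},{"travel":[0,0,0],"rot":[0,0,0],"fingers":0},{"travel":[0,0,0],"rot":[0,0,0],"fingers":0}]'
```

```text
time_s: 8.13
tool_pos: [0.4701, 0.209, 0.0663]
eef_rot: [2.329, 2.108, 0.0]
ft_force: [-0.6, 1.2, -2.1]
grip_width: 0.317
finger_force: 82.8
time_s: 8.47
tool_pos: [0.4704, 0.2091, 0.066]
eef_rot: [2.329, 2.108, 0.001]
ft_force: [-1.4, 0.7, 2.9]
grip_width: 0.323
finger_force: 83.6
```

```bash
python3 -m creep '[{"travel":[2,-0.2,0],"rot":[0,0,0],"fingers":0},{"travel":[2,-0.2,0],"rot":[0,0,0],"fingers":0},{"travel":[2,-0.2,0],"rot":[0,0,0],"fingers":0},{"travel":[0,0,0],"rot":[0,0,0],"fingers":0},{"travel":[0.2,2,0],"rot":[0,0,0],"fingers":0},{"travel":[0.3,3,0],"rot":[0,0,0],"fingers":0},{"travel":[0.3,3,0],"rot":[0,0,0],"fingers":0},{"travel":[0.2,2,0],"rot":[0,0,0],"fingers":0},{"travel":[0.2,2,0],"rot":[0,0,0],"fingers":0},{"travel":[0.2,2,0],"rot":[0,0,0],"fingers":0},{"travel":[0.2,2,0],"rot":[0,0,0],"fingers":0},{"travel":[0,0,0],"rot":[0,0,0],"fingers":0},{"travel":[0,0,0],"rot":[0,0,0],"fingers":0},{"travel":[0,0,0],"rot":[0,0,0],"fingers":0}]'
python3 -m creep '[{"travel":[0.2,2,0],"rot":[0,0,0],"fingers":0},{"travel":[0.1,1,0],"rot":[0,0,0],"fingers":0},{"travel":[0,0,0],"rot":[0,0,0],"fingers":0},{"travel":[0,0,0],"rot":[0,0,0],"fingers":0}]'
```

```text
time_s: 9.63
tool_pos: [0.4785, 0.2231, 0.0659]
eef_rot: [2.327, 2.106, -0.001]
ft_force: [-1.7, -3.5, 6.0]
grip_width: 0.318
finger_force: 84.0
time_s: 9.97
tool_pos: [0.4788, 0.2255, 0.066]
eef_rot: [2.327, 2.105, -0.002]
ft_force: [-2.6, -5.5, 6.3]
grip_width: 0.321
finger_force: 84.2
```

```bash
python3 -m creep '[{"travel":[0.1,1,0],"rot":[0,0,0],"fingers":0},{"travel":[0.1,1,0],"rot":[0,0,0],"fingers":0},{"travel":[0,0,0],"rot":[0,0,0],"fingers":0},{"travel":[0,0,0],"rot":[0,0,0],"fingers":0}]'
python3 -m creep '[{"travel":[0.1,1,0],"rot":[0,0,0],"fingers":0},{"travel":[0.1,1,0],"rot":[0,0,0],"fingers":0},{"travel":[0,0,0],"rot":[0,0,0],"fingers":0},{"travel":[0,0,0],"rot":[0,0,0],"fingers":0}]'
```

```text
time_s: 10.3
tool_pos: [0.4789, 0.2272, 0.066]
eef_rot: [2.327, 2.105, -0.003]
ft_force: [-2.1, -5.7, 7.9]
grip_width: 0.316
finger_force: 84.2
time_s: 10.63
tool_pos: [0.4791, 0.2289, 0.066]
eef_rot: [2.326, 2.105, -0.004]
ft_force: [-2.0, -7.7, 6.3]
grip_width: 0.317
finger_force: 84.2
```

```bash
python3 -m creep '[{"travel":[0.1,1,0],"rot":[0,0,0],"fingers":0},{"travel":[0,0,0],"rot":[0,0,0],"fingers":0},{"travel":[0,0,0],"rot":[0,0,0],"fingers":0},{"travel":[0,0,0],"rot":[0,0,0],"fingers":0}]'
python3 -m creep '[{"travel":[0.1,1,0],"rot":[0,0,0],"fingers":0},{"travel":[0,0,0],"rot":[0,0,0],"fingers":0},{"travel":[0,0,0],"rot":[0,0,0],"fingers":0},{"travel":[0,0,0],"rot":[0,0,0],"fingers":0}]'
python3 - <<'E'
from h import *
s,p,d,W=wrist('w5')
J=(W[...,:2]*1000-[453.3,219])
n=np.array([.9948,-.1023]);t=np.array([.1023,.9948])
print(s['ft_force'],yaw(s),s['torque'])
for v in (110,140,180,230):
    i=[u for u in range(200,360) if 85<W[v,u,2]*1000<105]
    if i: print(v,'x',(J[v,i[0]]@n).round(1),(J[v,i[-1]]@n).round(1),'y',(J[v,i[0]]@t).round(1),'z',np.median(W[v,i,2]).round(4))
cv2.imwrite('pics/w5c.png',cv2.resize(p[:220,160:440,::-1],None,fx=2.5,fy=2.5))
E
```

```text
time_s: 10.97
tool_pos: [0.4792, 0.2291, 0.0661]
eef_rot: [2.326, 2.104, -0.006]
ft_force: [-2.4, -7.9, 7.8]
grip_width: 0.32
finger_force: 84.4
time_s: 11.3
tool_pos: [0.4792, 0.2291, 0.0662]
eef_rot: [2.325, 2.103, -0.008]
ft_force: [-3.6, -12.0, 9.4]
grip_width: 0.321
finger_force: 84.6
[ -3.57731487 -11.99439474   9.37465036] (np.float64(-5.740743758070337), np.float64(0.4983255126670454), array([ 6.0e-04, -8.7e-03, -1.0e+00])) [-1.61642394  0.45289125  0.24053632]
110 x 10.7 38.1 y 83.5 z 0.0953
140 x 10.5 38.2 y 74.2 z 0.0952
180 x 10.5 38.1 y 61.4 z 0.0951
230 x 10.8 38.0 y 44.4 z 0.0952
```

View pics/w5c.png

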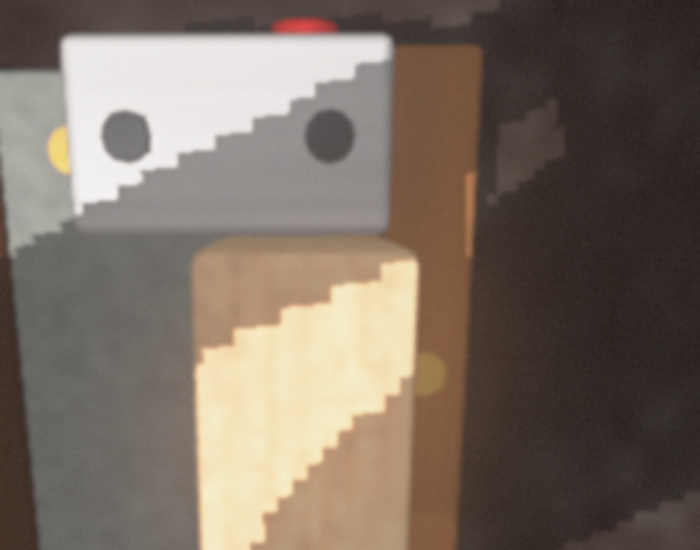

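The view shows the block's front end tight to the stop at (300,240) and the red plunger tail out the back of the stop at (305,25), so the plunger is fully in. The TCP has stalled at y=0.2291, which agrees. Next I'll press against the fence and down.

```bash
python3 -m creep '[{"travel":[1,-0.1,0],"rot":[0,0,0],"fingers":0},{"travel":[0,0,0],"rot":[0,0,0],"fingers":0},{"travel":[0,0,0],"rot":[0,0,0],"fingers":0},{"travel":[0,0,0],"rot":[0,0,0],"fingers":0}]'
python3 -m creep '[{"travel":[0.8,0,0],"rot":[0,0,0],"fingers":0},{"travel":[0,0,0],"rot":[0,0,0],"fingers":0},{"travel":[0,0,0],"rot":[0,0,0],"fingers":0},{"travel":[0,0,0],"rot":[0,0,0],"fingers":0}]'
```

```text
time_s: 11.68
tool_pos: [0.4794, 0.2291, 0.0661]
eef_rot: [2.325, 2.104, -0.011]
ft_force: [-6.6, -11.2, 10.5]
grip_width: 0.317
finger_force: 84.9
time_s: 12.02
tool_pos: [0.4795, 0.2291, 0.0662]
eef_rot: [2.326, 2.105, -0.013]
ft_force: [-7.5, -11.8, 13.3]
grip_width: 0.321
finger_force: 85.0
```

```bash
python3 -m creep '[{"travel":[0.8,-0.1,0],"rot":[0,0,0],"fingers":0},{"travel":[0,0,0],"rot":[0,0,0],"fingers":0},{"travel":[0,0,0],"rot":[0,0,0],"fingers":0},{"travel":[0,0,0],"rot":[0,0,0],"fingers":0}]'
python3 -m creep '[{"travel":[0.6,0,0],"rot":[0,0,0],"fingers":0},{"travel":[0,0,0],"rot":[0,0,0],"fingers":0},{"travel":[0,0,0],"rot":[0,0,0],"fingers":0},{"travel":[0,0,0],"rot":[0,0,0],"fingers":0}]'
```

```text
time_s: 12.35
tool_pos: [0.4795, 0.2291, 0.0661]
eef_rot: [2.326, 2.106, -0.015]
ft_force: [-8.4, -12.1, 13.6]
grip_width: 0.317
finger_force: 85.1
time_s: 12.68
tool_pos: [0.4796, 0.229, 0.0662]
eef_rot: [2.327, 2.107, -0.016]
ft_force: [-10.4, -12.7, 14.1]
grip_width: 0.321
finger_force: 85.2
```

```bash
python3 -m creep '[{"travel":[0.7,-0.1,0.2],"rot":[0,0,0],"fingers":0},{"travel":[0.6,0,0.1],"rot":[0,0,0],"fingers":0},{"travel":[0,0,0],"rot":[0,0,0],"fingers":0},{"travel":[0,0,0],"rot":[0,0,0],"fingers":0},{"travel":[0,0,0],"rot":[0,0,0],"fingers":0},{"travel":[0,0,0],"rot":[0,0,0],"fingers":0},{"travel":[0,0,0],"rot":[0,0,0],"fingers":0},{"travel":[0,0,0],"rot":[0,0,0],"fingers":0}]'
python3 -m creep '[{"travel":[0,0,0],"rot":[0,0,0],"fingers":0},{"travel":[0,0,0],"rot":[0,0,0],"fingers":0},{"travel":[0,0,0],"rot":[0,0,0],"fingers":0},{"travel":[0,0,0],"rot":[0,0,0],"fingers":0},{"travel":[0,0,0],"rot":[0,0,0],"fingers":0},{"travel":[0,0,0],"rot":[0,0,0],"fingers":0}]'
python3 - <<'E'
from h import *
F=[]
for k in range(4):
    s,p,d,W=wrist('w6_%d'%k);F.append(s['ft_force'])
J=(W[...,:2]*1000-[453.3,219])
n=np.array([.9948,-.1023]);t=np.array([.1023,.9948])
F=np.mean(F,0);print(F,'n',F[:2]@n,'t',F[:2]@t,yaw(s),s['torque'],s['time_s'])
for v in (110,140,180,230):
    i=[u for u in range(200,360) if 85<W[v,u,2]*1000<105]
    if i: print(v,'x',(J[v,i[0]]@n).round(1),(J[v,i[-1]]@n).round(1),'y',(J[v,i[0]]@t).round(1),'z',W[v,i[3],2].round(4),W[v,i[-4],2].round(4))
cv2.imwrite('pics/w6c.png',cv2.resize(p[:220,160:440,::-1],None,fx=2.5,fy=2.5))
E
```

```text
time_s: 13.35
tool_pos: [0.4797, 0.229, 0.0662]
eef_rot: [2.328, 2.108, -0.02]
ft_force: [-13.9, -12.8, 15.8]
grip_width: 0.32
finger_force: 85.3
time_s: 13.85
tool_pos: [0.4797, 0.229, 0.0662]
eef_rot: [2.328, 2.108, -0.02]
ft_force: [-13.3, -12.1, 16.1]
grip_width: 0.316
finger_force: 85.3
[-13.41431704 -12.18342899  16.17337295] n -12.098197803489917 t -13.49235979173512 (np.float64(-5.682196677984054), np.float64(0.7176124633863851), array([-0.0087, -0.009 , -0.9999])) [-1.54150008  2.17912236  0.42146983] 14.0
110 x 11.0 38.7 y 83.4 z 0.0951 0.0951
140 x 10.9 38.9 y 74.2 z 0.0956 0.0936
180 x 11.3 38.8 y 61.6 z 0.0949 0.0956
230 x 11.3 38.8 y 43.5 z 0.0958 0.0952
```

View pics/w6c.png

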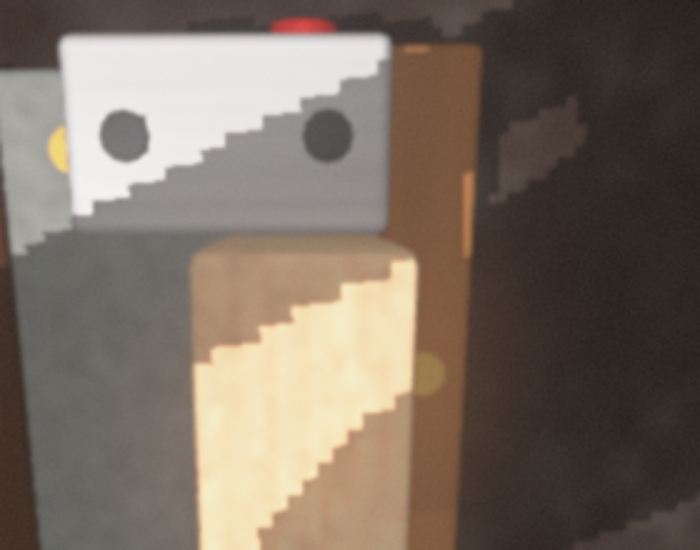

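The block sits against both stop and fence, with the plunger tail still out at (305,25). The fence push is 12 N; down reads 16 N, so I'll ease it slightly.

```bash
python3 -m creep '[{"travel":[0.1,0,0.3],"rot":[0,0,0],"fingers":0},{"travel":[0,0,0.2],"rot":[0,0,0],"fingers":0},{"travel":[0,0,0],"rot":[0,0,0],"fingers":0},{"travel":[0,0,0],"rot":[0,0,0],"fingers":0},{"travel":[0,0,0],"rot":[0,0,0],"fingers":0},{"travel":[0,0,0],"rot":[0,0,0],"fingers":0},{"travel":[0,0,0],"rot":[0,0,0],"fingers":0},{"travel":[0,0,0],"rot":[0,0,0],"fingers":0},{"travel":[0,0,0],"rot":[0,0,0],"fingers":0},{"travel":[0,0,0],"rot":[0,0,0],"fingers":0}]'
```

```text
time_s: 14.88
tool_pos: [0.4797, 0.229, 0.0662]
eef_rot: [2.328, 2.108, -0.02]
ft_force: [-12.6, -11.6, 14.0]
grip_width: 0.318
finger_force: 85.0
```

```bash
python3 -c "
from plant import job_done
print(job_done())"
```

```text
the job is handed in; nothing more can be done
None
```

I handed the job in at about 15 s with the block still held upright on the bed, against the fence and the end stop. The push read about 11 N against the fence and 14 N down. The camera showed the plunger in at the last picture, before a final 0.5 mm easing of the down push. The path kept clear of the dropper and jar, though I did not photograph them again, and the hand-in returned no verdict.

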